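# Tap the wedge home in the well-plate clamp

### The job

The 24-well plate lies loose in the aluminium plate clamp: take the orange wedge from its grey stand, set its thin end down into the clamp's slot with the sloped face towards the blue jaw, and let go of it. Then tap or push it down, for instance with the closed fingertips, until it stops going any deeper and stays there, so that the jaw grips the plate firmly (about 15 N on the wedge does it; more than 25 N may crack the plate). Leave the plate in the clamp, the wedge standing in the slot, and the things around where they are.

Things in the scene. Friction and masses are not known exactly. Their poses are not given: they have to be found in the camera images.
- wedge: Orange wedge, 104 mm tall, 40 mm wide (y), 0.1 to 0.2 kg, standing thin end down in the stand's pocket. Origin: centre of the thin lower end; z up, x points out of the sloped face. Back face flat and upright at x = -5 mm; sloped face starts at x = +5 mm and gains 1 mm per 5 mm of height. Above 76 mm it is a block-shaped head (x -5 to +20 mm) with a steel striking cap on top.
- wedge_tip (a point): Centre of the wedge's thin lower end (10 mm thick, 40 mm wide).
- wedge_grip (a point): Centre of the wedge's head, the place to grasp (40 mm across y, 25 mm across x): 7.5 mm along +x and 89.5 mm above the tip centre; the striking cap's top is 14.5 mm above this point. Axes as the wedge's.
- stand: Grey block 56 x 74 x 35 mm, fixed, with an open pocket 27 mm deep in which the wedge is parked. Origin: centre of its underside. Its x axis is the parked wedge's x direction.
- clamp: Aluminium plate clamp fixed to the bench, 167 mm long (x), 150 mm wide. Origin on the bench under the slot; x points from the slot to the plate. Along x: back wall and two cheeks, 74 mm tall, forming the slot; blue jaw; well plate on an 8 mm base; fence. The fence is set differently each time, so the depth at which the wedge stops varies by up to 30 mm and must be felt.
- slot (a point): Centre of the slot's mouth, 74 mm above the bench, axes as the clamp's. Mouth 14 mm along x, 46 mm along y, slot 74 mm deep; jaw face sloped like the wedge. The tip slips in about 20 mm; then it pushes the jaw against 2 to 7 N until, 27 to 58 mm deep, the plate meets the fence; from there resistance climbs about 3 to 5 N per mm. Pushed home, the wedge stays by friction.
- jaw: Blue sliding jaw with black rubber pad, 70 mm wide, 74 mm tall beside the slot. The wedge, driven down, slides it up to 12 mm along the clamp's x against the plate; a weak spring and 4 N of friction hold it open. Origin: moves with it, at the clamp's origin when open.
- plate: Clear 24-well culture plate with lid, 86 x 128 x 17 mm, loose (0.2 kg), lying in the clamp between jaw and fence with 1.5 to 7.5 mm of play. Origin: centre of its underside.
- bottle_blue: Bystander: small white bottle with a light-blue cap, 42 mm across, 71 mm tall; origin at the centre of its underside.
- timer: Bystander: white bench timer, 64 x 68 x 20 mm; origin at the centre of its underside.
- tube_cap: Bystander: purple tube cap, 34 mm across, 16 mm tall; origin at the centre of its underside.
- tape_roll: Bystander: roll of red tape, 72 mm across, 19 mm tall; origin at the centre of its underside.
Mind the look-alikes: they are no part of the job. What is shaped like the plate but purple is not meant.

How it is judged:
By the outcome, as a careful person would: the job done as asked, in the order asked, and still so for the second after the job is handed in, with the robot touching nothing.
It also fails if it takes over 48 s, if anything falls off the work surface, if the arm or the gripper's body presses on something with over 40 N, if the wrist force passes 120 N, or if a joint passes its speed limit or range.

### The arm

A 6-joint arm with a two-finger parallel gripper is mounted at the origin on a cart in front of the work surface, level with it; the furniture and walls round the work are solid. World frame = base frame: x ahead of the robot, y to its left, z up, the work surface at z = 0. Lengths are in m, angles in rad, forces in N, time in s.
With the tool pointing down it reaches from about 0.35 to 0.775 m from the base axis. Payload 5.5 kg.
Tool frame: the origin (TCP) lies midway between the tips of the shut fingers; the grasp point (between the pads) lies grip_point_offset behind it (grip_point_offset is the distance from the TCP to the grasp point, in m); z points along the fingers, y is the direction in which the jaws open and shut (so a half turn about z gives the same grasp; the last joint's range is limited). The gripper opens to 85 mm and grips with 20 to 120 N. Pads are 22 mm wide; open, the fingers measure 114 mm over their backs; the gripper's body (76 mm by 85 mm) begins 54 mm behind the grasp point. The pads swing forward as they close: fully open they stand 13 mm farther back than shut.
Start: joints at [-1.45, 0.313, 0.046, 1.304, 0, 1.431], TCP at [0.148, -0.556, 0.231] pointing down, gripper open.
Joint ranges: [-2.76, 2.76], [-0.86, 1.69], [-1.03, 1.26], [-2.2, 2.34], [-1.47, 1.5], [-3.14, 3.14]. Speed limits (rad/s): [2.57, 2.57, 3.14, 3.14, 3.14, 3.14].

### API

Orientations are given as a unit quaternion [w, x, y, z].
In Python, from workcell import * gives the robot as it stands.
- The arm moves only by the tool send_rows, never from a script. Its argument "series" is one flat list of numbers, 7 for each row, row after row: the shift along the tool's x, y, z in cm, then the turn, a rotation vector about the tool's x, y, z in degrees, then the opening, from 0 (shut) to 1 (fully open). A call has 1 to 10 rows; each row is the pose to reach, as a shift and turn from the pose commanded when the call began, along the tool's axes at that moment; what a row does not reach only later rows make up. A row lasts 1/12 s, in which the tool goes at most 41.7 mm and 7.16 degrees, less where a joint would pass 70% of its speed; a pose out of reach is approached as far as the arm can. A call with a gripper value outside its range is refused whole. The fingers move at their own pace and stop on an object; "newtons" is the grip in N (left out, the last holds). Time passes only in rows, so rows that repeat a pose let the fingers close. It gives the time, the measured TCP pose, the force and the opening at its end, in the units of the state.
- get_state(): the state, without advancing time (a new reading comes with each control period).
- read_camera(name): name is "scene" or "top" or "wrist"; returns the picture (480x640x3 uint8, blue, green, red); there is no depth.
- camera_info(name): a dict with "K" (3x3 intrinsics, pixels), "D" ([k1, k2, p1, p2, k3] as OpenCV has them; the pictures are not rectified), "xyz" and "attitude" of the camera in the world. Camera axes: x right, y down, z forward; pixel columns grow to the right and rows downward; lengths in m; the calibration is good to about 2 mm. A picture is of the moment at which its call begins: read the wrist's pose just before it. camera_info takes no time and is no camera call; for the wrist camera it gives the pose at the moment of the call.
- hand_in(): hands the job in, once; it reports no verdict.
Trained networks look in the newest picture that a camera, given by its name, has taken for a name from the list of things; names that differ only in an ending like _2 or _b are one class to them, and where a whole thing is asked for, a point or a joint stands for the part that bears it (a point fixed in the world has none). Each returns a list of dicts, best first, with "p" (0 to 1); they miss things now and then, are a little off and sometimes report something else, mostly with a low value. They report only what shows in the picture. A call takes as long as a camera call. They do not tell look-alikes from the thing itself.
- silhouettes(camera, label): "pixels" (480x640 bool, what is visible of it) and "box" ([left, top, width, height] in pixels, round what is visible of it).
The state is a dict: "clock": time; "joint_pos": joint angles; "qvel": joint speeds; "tau": joint torques, N m; "tcp_pos": TCP position; "orientation": TCP orientation; "wrist_force": force on the tool from outside, world axes, zero at the start; "ft_torque": the same for the moment, N m; "finger_gap": finger opening in m.
Only numpy, scipy, OpenCV 4.12 (cv2) and the standard library are available. Lean on these libraries where they do the work, as an engineer would, in place of code of your own. Each camera call takes 0.05 s, during which the arm holds its last target. There are 200 camera calls.

## Working session

There is one attempt and no reset: what is moved stays moved. The work goes in short steps, Python scripts to look and compute and a tool call to move; the robot and the scene stay as the last step left them, time stands still between calls to the robot, and variables do not carry over. Pictures are saved under pics/ and viewed, about 8 in all and at most 12, crops included, and the job is handed in when it is done.

Besides the shell and the picture viewer there is one more tool, called after "Emit:" by a JSON object that holds its "name" and its "arguments", one argument or row to a line. send_rows: Moves the arm, as the interface text tells. Its arguments: {"type":"object","properties":{"series":{"type":"array"},"newtons":{"type":"number"}},"required":["series"]}

```bash
mkdir -p pics; ls
python3 - <<'E'
from workcell import *
import cv2,numpy as np
s=get_state();print({k:np.round(v,3) for k,v in s.items()})
for c in ["scene","top","wrist"]:
    i=camera_info(c);print(c,i)
a=read_camera("scene");b=read_camera("top")
cv2.imwrite("pics/scene.png",a);cv2.imwrite("pics/top.png",b)
for c in ["scene","top"]:
  for l in ["wedge","stand","clamp","jaw","plate"]:
    print(c,l,[(round(d["p"],2),d["box"]) for d in silhouettes(c,l)][:3])
E
```

```text
pics
{'clock': np.float64(0.0), 'joint_pos': array([-1.45 ,  0.314,  0.045,  1.304, -0.   ,  1.431]), 'qvel': array([-0.   ,  0.001,  0.001, -0.001,  0.   , -0.   ]), 'tau': array([-0.0000e+00, -4.8062e+01,  2.9853e+01,  1.9000e-02, -0.0000e+00,
        0.0000e+00]), 'tcp_pos': array([ 0.148, -0.555,  0.23 ]), 'orientation': array([-0.001,  0.992,  0.13 , -0.   ]), 'wrist_force': array([ 0.167,  0.445, -0.192]), 'ft_torque': array([ 0.028,  0.005, -0.006]), 'finger_gap': np.float64(0.086)}
scene {'K': array([[441.79187159,   0.        , 313.70300047],
       [  0.        , 441.79187159, 242.48600056],
       [  0.        ,   0.        ,   1.        ]]), 'D': array([-0.09588182,  0.        ,  0.        ,  0.        ,  0.        ]), 'xyz': array([0.23081881, 0.53857047, 0.74298503]), 'attitude': array([ 0.09123099, -0.21692143,  0.89254108, -0.38469783])}
top {'K': array([[523.59796817,   0.        , 313.24559798],
       [  0.        , 523.59796817, 235.69684217],
       [  0.        ,   0.        ,   1.        ]]), 'D': array([-0.01019902,  0.        ,  0.        ,  0.        ,  0.  
[... 424 characters left out ...]
290094]), 'attitude': array([ 0.10358663,  0.78613944, -0.60397237, -0.08044856])}
scene wedge [(0.65, [375.8, 192.5, 9.9, 33.2])]
scene stand [(0.89, [368.1, 213.0, 24.4, 29.4])]
scene clamp [(0.62, [263.6, 257.3, 90.9, 68.4])]
scene jaw [(0.86, [315.3, 271.0, 24.8, 33.1]), (0.46, [264.9, 256.1, 92.2, 67.4])]
scene plate [(0.86, [319.8, 329.2, 78.4, 75.7]), (0.73, [273.6, 255.4, 58.2, 59.2])]
top wedge [(0.93, [401.5, 257.9, 31.4, 21.9])]
top stand [(0.9, [386.9, 254.7, 49.9, 41.0])]
top clamp [(0.73, [248.0, 200.0, 77.5, 83.1]), (0.36, [267.9, 253.2, 40.0, 16.8])]
top jaw [(0.55, [267.5, 252.3, 37.7, 21.5])]
top plate [(0.95, [250.4, 209.0, 68.9, 44.0]), (0.78, [180.4, 286.8, 71.9, 74.5])]
```

Run:
```python
import cv2
b=cv2.imread("pics/top.png")[170:380,170:450]
a=cv2.imread("pics/scene.png")[170:420,240:420]
b=cv2.resize(b,None,fx=2,fy=2,interpolation=cv2.INTER_CUBIC)
cv2.imwrite("pics/topc.png",cv2.resize(cv2.imread("pics/top.png")[170:370,170:450],(784,560),interpolation=cv2.INTER_CUBIC))
```

```text
(no output)
```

View pics/topc.png

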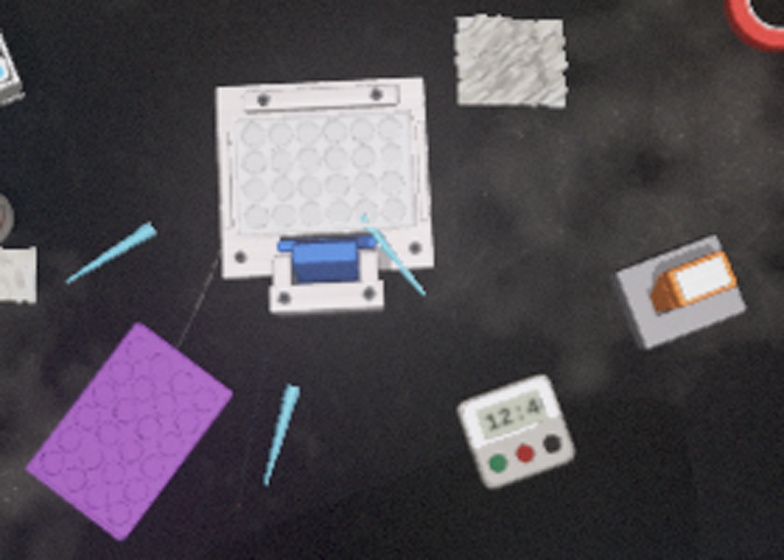

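View pics/scene.png

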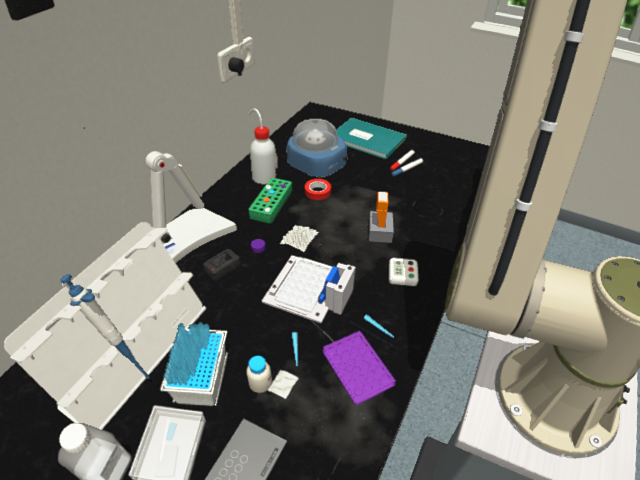

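The top view's crop is at 2.8x from offset (170,170). The plate in the clamp is at about (284,230) in full pixels. The purple look-alike is at (215,322). The orange wedge is in its grey stand at (415,270), and its cap at (421,268) is the only orange/white one. The slot lies between the blue jaw (285,262) and the back wall (287,276).

```bash
cat > h.py <<'E'
from workcell import *
import cv2,numpy as np
from scipy.spatial.transform import Rotation as R
def rot(q): return R.from_quat([q[1],q[2],q[3],q[0]])
def ray(info,uv):
    p=cv2.undistortPoints(np.float64(uv).reshape(-1,1,2),info["K"],info["D"]).reshape(-1,2)
    return rot(info["attitude"]).apply(np.c_[p,np.ones(len(p))])
def onplane(info,uv,z):
    d=ray(info,uv);o=info["xyz"];return o+d*((z-o[2])/d[:,2])[:,None]
def proj(info,P):
    r=rot(info["attitude"]).inv();return cv2.projectPoints(r.apply(np.float64(P).reshape(-1,3)-info["xyz"]),np.zeros(3),np.zeros(3),info["K"],info["D"])[0].reshape(-1,2)
E
python3 - <<'E'
from h import *
i=camera_info("top")
f=lambda l:[(170+u/2.8,170+v/2.8) for u,v in l]
pr=lambda n,p:print(n,np.round(p,4).tolist())
pr("captop",onplane(i,f([(668,280),(726,252),(736,284),(680,306)]),.112))
pr("standtop",onplane(i,f([(615,272),(716,237),(746,309),(648,348)]),.035))
pr("wall outer/cheek",onplane(i,f([(270,312),(383,307),(380,252),(274,256)]),.074))
pr("jaw top",onplane(i,f([(291,284),(360,280)]),.074))
pr("base",onplane(i,f([(216,87),(423,79),(433,266),(223,278)]),.008))
E
```

```text
captop [[0.4617, -0.2484, 0.112], [0.4803, -0.2859, 0.112], [0.4598, -0.2921, 0.112], [0.4452, -0.256, 0.112]]
standtop [[0.4713, -0.2269, 0.035], [0.4969, -0.2975, 0.035], [0.4472, -0.3179, 0.035], [0.4193, -0.2496, 0.035]]
wall outer/cheek [[0.4383, 0.0084, 0.074], [0.4429, -0.0663, 0.074], [0.4794, -0.0637, 0.074], [0.4755, 0.0067, 0.074]]
jaw top [[0.4571, -0.005, 0.074], [0.4605, -0.0507, 0.074]]
base [[0.6014, 0.0563, 0.008], [0.6101, -0.0926, 0.008], [0.4752, -0.1016, 0.008], [0.4641, 0.047, 0.008]]
```

```bash
cat >> h.py <<'E'
def go(p,yaw):
    """print cm shift and rotvec deg (tool axes) to TCP p, tool x at yaw deg, pointing down"""
    s=get_state();r=rot(s["orientation"])
    t=R.from_matrix(np.c_[[np.cos(np.radians(yaw)),np.sin(np.radians(yaw)),0],[np.sin(np.radians(yaw)),-np.cos(np.radians(yaw)),0],[0,0,-1]])
    print("shift",np.round(r.inv().apply(np.array(p)-s["tcp_pos"])*100,2),"turn",np.round((r.inv()*t).as_rotvec(degrees=True),2),"yaw now",np.round(np.degrees(np.arctan2(*r.as_matrix()[[1,0],0])),2))
E
python3 - <<'E'
from h import *
s=get_state();i=camera_info("wrist");r=rot(s["orientation"])
print(r.inv().apply(i["xyz"]-s["tcp_pos"]),(r.inv()*rot(i["attitude"])).as_matrix()[:,2])
go([.385,-.30,.27],20)
go([.385,-.30,.27],20)
E
```

```text
[ 0.06565718 -0.0003768  -0.1424942 ] [-2.60259430e-01  3.67567597e-04  9.65538655e-01]
shift [ 29.46 -18.59  -3.87] turn [ 0.01  0.   -5.06] yaw now 14.94
shift [ 29.46 -18.59  -3.87] turn [ 0.01  0.   -5.06] yaw now 14.94
```

Emit:
{"name": "send_rows", "arguments": {
  "series": [35.4,-19.6,-3.9,0,0,-5,1,35.4,-19.6,-3.9,0,0,-5,1,35.4,-19.6,-3.9,0,0,-5,1,35.4,-19.6,-3.9,0,0,-5,1,35.4,-19.6,-3.9,0,0,-5,1,35.4,-19.6,-3.9,0,0,-5,1,35.4,-19.6,-3.9,0,0,-5,1,35.4,-19.6,-3.9,0,0,-5,1,35.4,-19.6,-3.9,0,0,-5,1,35.4,-19.6,-3.9,0,0,-5,1]
}}

```text
clock: 1.43
tcp_pos: [0.4416, -0.2725, 0.271]
orientation: [0.0, 0.985, 0.174, 0.001]
wrist_force: [-0.1, -0.9, 0.6]
finger_gap: 0.0856
```

Run:
```python
from h import *
s=get_state();print(s["clock"],s["tcp_pos"],s["joint_pos"])
i=camera_info("wrist");a=read_camera("wrist");cv2.imwrite("pics/w1.png",a)
np.save("w1.npy",dict(i),allow_pickle=True)
```

```text
1.4333 [ 0.44155964 -0.27254106  0.27095446] [-7.08127218e-01  1.94192354e-01 -1.41436080e-02  1.36141086e+00
  5.95497713e-04  2.08387659e+00]
```

View pics/w1.png

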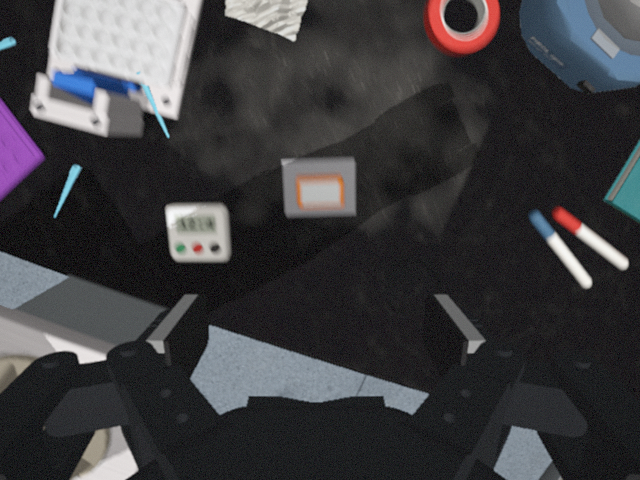

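The wrist view shows the wedge cap centred at about (321,191) in the stand (282-356 x 157-217), with the clamp at upper left. I need a crop to decide which way the slope faces.

Run:
```python
from h import *
i=np.load("w1.npy",allow_pickle=True).item();a=cv2.imread("pics/w1.png")
c=cv2.resize(a[145:230,270:370],None,fx=5,fy=5,interpolation=cv2.INTER_CUBIC)
t=cv2.resize(cv2.imread("pics/scene.png")[180:250,355:405],None,fx=6,fy=6,interpolation=cv2.INTER_CUBIC)
im=np.zeros((425,810,3),np.uint8);im[:,:500]=c;im[:420,505:805]=t;cv2.imwrite("pics/c1.png",im[:,:800])
b,g,r=[a[...,k].astype(int) for k in range(3)]
m=((r-b>50)&(r-g>20)).astype(np.uint8);m[:140]=0;m[235:]=0;m[:,:270]=0;m[:,370:]=0
pts=cv2.findNonZero(m);rc=cv2.minAreaRect(pts);print(rc)
P=onplane(i,cv2.boxPoints(rc),.112);print(P.round(4),P.mean(0))
print("cap c",onplane(i,[(321,191.5)],.112),"stand",onplane(i,[(282,157),(355,157),(356,217),(286,217)],.035).round(4))
```

```text
((319.754638671875, 191.10206604003906), (32.148624420166016, 47.360191345214844), 87.39744567871094)
[[ 0.4724 -0.2435  0.112 ]
 [ 0.4874 -0.2794  0.112 ]
 [ 0.4629 -0.2902  0.112 ]
 [ 0.4476 -0.2535  0.112 ]] [ 0.46758888 -0.26666096  0.112     ]
cap c [[ 0.46774888 -0.26770588  0.112     ]] stand [[ 0.4783 -0.2227  0.035 ]
 [ 0.5038 -0.2927  0.035 ]
 [ 0.4461 -0.3166  0.035 ]
 [ 0.4207 -0.2468  0.035 ]]
```

View pics/c1.png

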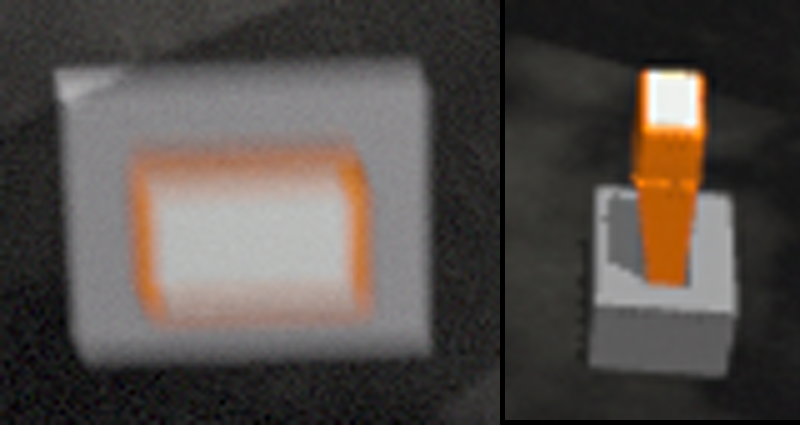

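```bash
cat > fit.py <<'E'
from h import *
from scipy.optimize import minimize
def box(x0,x1,X0,X1,z0,z1,w): return [(x,y,z) for z,(a,b) in ((z0,(x0,x1)),(z1,(X0,X1))) for x in (a,b) for y in (-w,w)]
WEDGE=[np.array(box(-.005,.005,-.005,.0202,0,.076,.02)),np.array(box(-.005,.02,-.005,.02,.076,.104,.02))]
def render(info,parts,x,y,yaw,z,S=4):
    m=np.zeros((480,640),np.uint8)*0
    m=np.zeros((480*S,640*S),np.uint8)
    for P in parts:
        Q=R.from_euler("z",yaw,degrees=True).apply(P)+[x,y,z]
        h=cv2.convexHull(((proj(info,Q)+.5)*S).astype(np.float32)).astype(np.int32);cv2.fillConvexPoly(m,h,1)
    return cv2.resize(m.astype(np.float32),(640,480),interpolation=cv2.INTER_AREA)
E
python3 - <<'E'
from fit import *
I={"scene":camera_info("scene"),"top":camera_info("top"),"w1":np.load("w1.npy",allow_pickle=True).item()}
M={}
for n in I:
    a=cv2.imread(f"pics/{n}.png");c=proj(I[n],[.465,-.268,.06])[0].astype(int)
    b,g,r=[a[...,k].astype(int) for k in range(3)]
    m=((r-b>45)&(r-g>15)).astype(np.uint8)
    roi=np.zeros_like(m);cv2.circle(roi,tuple(int(v) for v in c),45,1,-1);m*=roi
    cs,_=cv2.findContours(m,cv2.RETR_EXTERNAL,cv2.CHAIN_APPROX_NONE)
    M[n]=np.zeros(m.shape,np.uint8)
    k=cv2.convexHull(np.vstack(cs)) if n!="scene" else max(cs,key=cv2.contourArea)
    cv2.drawContours(M[n],[k] if n!="scene" else cs,-1,1,-1)
    if n!="scene": M[n]=cv2.drawContours(np.zeros_like(m),cs,-1,1,-1)
    if n=="w1":cv2.fillConvexPoly(M[n],k,1)
    print(n,M[n].sum())
def hidden(n,info,ren): return ren
cuts={}
def cost(p,names):
    c=0
    for n in names:
        # part of wedge above stand top only (z>0.035 -> 27mm up)
        t=.027;low=np.array(box(-.005,.005+t/5,-.005,.0202,t,.076,.02))
        r=render(I[n],[low,WEDGE[1]],p[0],p[1],p[2],.008);c+=np.abs(r-M[n]).sum()/M[n].sum()
    return c
for y0 in(20,200):
    best=None
    for names in (["scene"],["top"],["w1"],["scene","top","w1"]):
        ax=np.radians(y0);c0=np.array([.464,-.268])-.0075*np.array([np.cos(ax),np.sin(ax)])
        r=minimize(cost,[*c0,y0],args=(names,),method="Nelder-Mead",options=dict(initial_simplex=[[*c0,y0],[c0[0]+.01,c0[1],y0],[c0[0],c0[1]+.01,y0],[*c0,y0+6]],maxiter=150))
        print(y0,names,r.x.round(4),round(r.fun,3),"cap",(r.x[:2]+.0075*np.array([np.cos(np.radians(r.x[2])),np.sin(np.radians(r.x[2]))])).round(4))
E
```

```text
scene 308
top 409
w1 1618
20 ['scene'] [ 0.4545 -0.2702 22.1144] 0.301 cap [ 0.4614 -0.2674]
20 ['top'] [ 0.4569 -0.2728 21.7978] 0.075 cap [ 0.4639 -0.27  ]
20 ['w1'] [ 0.4597 -0.2701 22.2242] 0.042 cap [ 0.4666 -0.2672]
20 ['scene', 'top', 'w1'] [ 0.4562 -0.2718 23.7292] 0.708 cap [ 0.4631 -0.2688]
200 ['scene'] [  0.4671  -0.2652 201.6272] 0.482 cap [ 0.4601 -0.268 ]
200 ['top'] [  0.4706  -0.2671 201.5074] 0.131 cap [ 0.4636 -0.2698]
200 ['w1'] [  0.4725  -0.2646 203.6502] 0.103 cap [ 0.4656 -0.2676]
200 ['scene', 'top', 'w1'] [  0.4699  -0.266  201.551 ] 0.921 cap [ 0.463  -0.2688]
```

Run:
```python
from h import *
print(grip_point_offset)
g=.0975-grip_point_offset
go([.465,-.268,.18],22);go([.465,-.268,g],22)
```

```text
0.0187
shift [1.94 0.55 9.15] turn [ 0.   -0.24 -1.74] yaw now 20.26
shift [ 1.9   0.55 19.27] turn [ 0.   -0.24 -1.74] yaw now 20.26
```

Emit:
{"name": "send_rows", "arguments": {
  "series": [1.9,0.5,3.5,0,0,-2,1,1.9,0.5,7.5,0,0,-2,1,1.9,0.5,11.5,0,0,-2,1,1.9,0.5,15,0,0,-2,1,1.9,0.5,18,0,0,-2,1,1.9,0.5,19.6,0,0,-2,1,1.9,0.5,19.6,0,0,-2,1,1.9,0.5,19.6,0,0,-2,0.6],
  "newtons": 40
}}

```text
clock: 2.15
tcp_pos: [0.4587, -0.2728, 0.0738]
orientation: [-0.001, 0.982, 0.19, -0.001]
wrist_force: [0.3, 0.1, -0.1]
finger_gap: 0.0757
```

Emit:
{"name": "send_rows", "arguments": {
  "series": [0,0,0,0,0,0,0.2,0,0,0,0,0,0,0.2,0,0,0,0,0,0,0.2,0,0,0,0,0,0,0.2,0,0,0,0,0,0,0.2,0,0,0,0,0,0,0.2],
  "newtons": 40
}}

```text
clock: 2.65
tcp_pos: [0.4605, -0.2741, 0.0762]
orientation: [0.001, 0.982, 0.19, 0.001]
wrist_force: [-0.4, -0.2, 6.0]
finger_gap: 0.0394
```

Emit:
{"name": "send_rows", "arguments": {
  "series": [0,0,-1.5,0,0,0,0.2,0,0,-4,0,0,0,0.2,0,0,-7,0,0,0,0.2,0,0,-10,0,0,0,0.2,0,0,-12.5,0,0,0,0.2,0,0,-12.5,0,0,0,0.2,0,0,-12.5,0,0,0,0.2]
}}

```text
clock: 3.23
tcp_pos: [0.4602, -0.2739, 0.2011]
orientation: [0.002, 0.982, 0.19, 0.001]
wrist_force: [-0.4, -0.0, -1.2]
finger_gap: 0.0395
```

Run:
```python
from h import *
s=get_state();print(s["clock"],s["tcp_pos"],s["wrist_force"],s["finger_gap"])
# tentative above slot, 10 cm behind so camera sees it
i=camera_info("wrist");a=read_camera("wrist");cv2.imwrite("pics/w2.png",a);np.save("w2.npy",dict(i),allow_pickle=True)
go([.462,-.028,.20],3.4)
```

```text
3.2333 [ 0.46022902 -0.27390759  0.20111592] [-0.36380919 -0.04546368 -1.20559329] 0.0395491714475632
shift [  9.41 -22.65  -0.07] turn [ 0.04 -0.03 18.54] yaw now 21.94
```

View pics/w2.png

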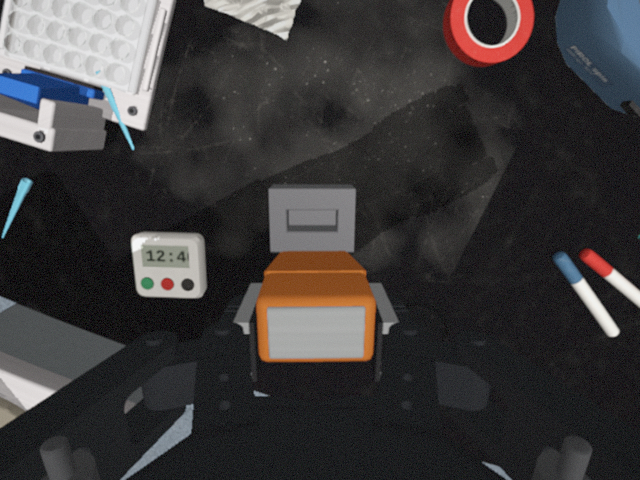

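The wrist view shows the wedge in hand with its cap at (268-366, 306-357). The sloped face recedes below the head on the camera (+x) side, as wanted. The stand's empty pocket is visible at (313,218). Next I move above the slot.

Emit:
{"name": "send_rows", "arguments": {
  "series": [1.6,-3.7,0,0,0,4,0.2,3.2,-7.4,0,0,0,8,0.2,4.8,-11.1,0,0,0,12,0.2,6.4,-14.8,0,0,0,16,0.2,8,-18.5,0,0,0,18.5,0.2,9.4,-21.4,0,0,0,18.5,0.2,9.9,-22.4,0,0,0,18.5,0.2,9.9,-22.4,0,0,0,18.5,0.2,9.9,-22.4,0,0,0,18.5,0.2]
}}

```text
clock: 4.03
tcp_pos: [0.4667, -0.028, 0.1981]
orientation: [0.0, 1.0, 0.031, -0.001]
wrist_force: [-0.9, -0.3, -0.9]
finger_gap: 0.0395
```

Run:
```python
from h import *
s=get_state();print(s["clock"],s["tcp_pos"],s["orientation"],s["wrist_force"],s["finger_gap"])
i=dict(camera_info("wrist"));a=read_camera("wrist");cv2.imwrite("pics/w3.png",a);i["tcp"]=s["tcp_pos"];i["q"]=s["orientation"];np.save("w3.npy",i,allow_pickle=True)
cv2.imwrite("pics/w3c.png",cv2.resize(a[110:370,170:470],None,fx=2.3,fy=2.3,interpolation=cv2.INTER_CUBIC))
```

```text
4.0333 [ 0.46674432 -0.02799301  0.19805289] [ 6.28068271e-05  9.99520116e-01  3.09570065e-02 -1.09445736e-03] [-0.88051225 -0.34701521 -0.87474514] 0.03945276373648429
```

View pics/w3c.png

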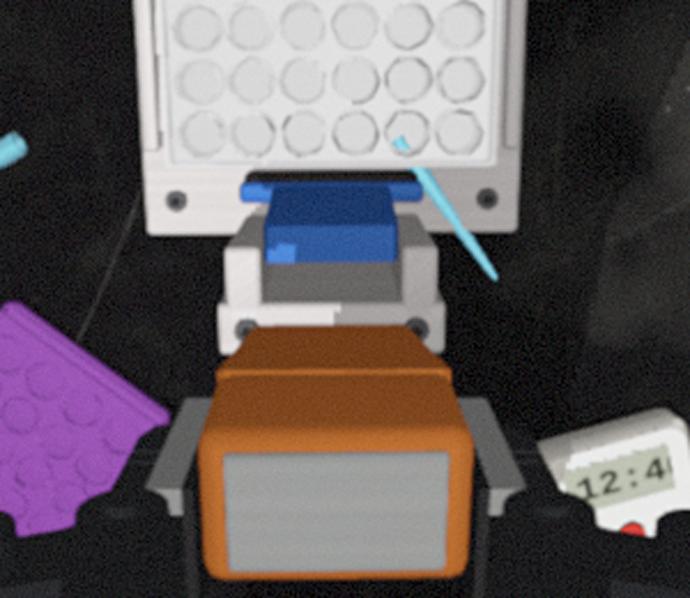

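```bash
cat > tip.py <<'E'
from fit import *
from scipy.optimize import minimize
def fitwedge(name,info,tcp,q):
    a=cv2.imread(name);b,g,r=[a[...,k].astype(int) for k in range(3)]
    m=((r-b>40)&(r-g>12)).astype(np.uint8);m[:, :240]=0;m[:,400:]=0;m[:200]=0
    cs,_=cv2.findContours(m,cv2.RETR_EXTERNAL,cv2.CHAIN_APPROX_NONE);k=max(cs,key=cv2.contourArea)
    M=cv2.drawContours(np.zeros_like(m),[k],-1,1,-1);print("mask",M.sum(),cv2.boundingRect(k))
    T=rot(q)
    def pose(p): # wedge x=tool x, y=-tool y, z=-tool z
        rr=T*R.from_euler("xyz",[0,p[3],p[4]],degrees=True)*R.from_matrix(np.diag([1.,-1,-1]))
        return rr,tcp+T.apply(p[:3]/1000)
    def cost(p):
        rr,o=pose(p);S=4;im=np.zeros((480*S,640*S),np.uint8)
        for P in WEDGE:
            cv2.fillConvexPoly(im,cv2.convexHull(((proj(info,rr.apply(P-[.0075,0,.0895])+o)+.5)*S).astype(np.float32)).astype(np.int32),1)
        return np.abs(cv2.resize(im.astype(np.float32),(640,480),interpolation=cv2.INTER_AREA)-M).sum()/M.sum()
    p0=np.array([3,0,-18,0,0.]);sx=np.vstack([p0]+[p0+d for d in np.diag([3,3,3,3,3.])])
    r=minimize(cost,p0,method="Nelder-Mead",options=dict(initial_simplex=sx,maxiter=300))
    rr,o=pose(r.x);tip=o+rr.apply([-.0075,0,-.0895])
    print("grip in tool mm,pitch,yaw",r.x.round(2),"cost",round(r.fun,3),"tip",tip.round(4),"zaxis",rr.apply([0,0,1]).round(3),"xaxis",rr.apply([1,0,0]).round(3));return tip
E
python3 - <<'E'
from tip import *
i=np.load("w3.npy",allow_pickle=True).item()
tip=fitwedge("pics/w3.png",i,i["tcp"],i["q"])
f=lambda l:[(170+u/2.3,110+v/2.3) for u,v in l]
P=onplane(i,f([(262,303),(402,303),(398,262),(266,262)]),.074);print(P.round(4))
c=P.mean(0);d=P[0]-P[1];print("slot",c,"yaw",np.degrees(np.arctan2(-d[0],d[1])))
Q=onplane(i,f([(146,234),(519,232)]),.008);print("base",Q.round(4),np.degrees(np.arctan2(-(Q[0]-Q[1])[0],(Q[0]-Q[1])[1])))
W=onplane(i,f([(218,351),(443,351)]),.0);W=onplane(i,f([(218,305),(445,305)]),.074);print("wall",W.round(4))
print("d",c-tip)
E
```

```text
mask 12108 (256, 251, 121, 112)
grip in tool mm,pitch,yaw [  3.44  -0.38 -16.71  -0.44   0.35] cost 0.026 tip [ 0.4618 -0.0279  0.1253] zaxis [0.01  0.001 1.   ] xaxis [ 0.998  0.056 -0.01 ]
[[ 0.4574 -0.0042  0.074 ]
 [ 0.4602 -0.0505  0.074 ]
 [ 0.474  -0.048   0.074 ]
 [ 0.4713 -0.005   0.074 ]]
slot [ 0.46573804 -0.0269314   0.074     ] yaw 3.5229090629108963
base [[ 0.4649  0.0487  0.008 ]
 [ 0.475  -0.102   0.008 ]] 3.834472407975096
wall [[ 0.4558  0.0103  0.074 ]
 [ 0.4604 -0.0648  0.074 ]]
d [ 0.00392326  0.00093968 -0.0513385 ]
```

Emit:
{"name": "send_rows", "arguments": {
  "series": [0.4,-0.1,1.5,0,0,0,0.2,0.4,-0.1,3,0,0,0,0.2,0.4,-0.1,4.4,0,0,0,0.2,0.4,-0.1,4.6,0,0,0,0.2,0.4,-0.1,4.6,0,0,0,0.2,0.4,-0.1,4.6,0,0,0,0.2]
}}

```text
clock: 4.58
tcp_pos: [0.4715, -0.0282, 0.1535]
orientation: [0.0, 1.0, 0.029, -0.0]
wrist_force: [0.3, -0.9, -0.6]
finger_gap: 0.039
```

Run:
```python
from tip import *
s=get_state();print(s["clock"],s["tcp_pos"],s["wrist_force"])
i=dict(camera_info("wrist"));a=read_camera("wrist");cv2.imwrite("pics/w4.png",a);i["tcp"]=s["tcp_pos"];i["q"]=s["orientation"];np.save("w4.npy",i,allow_pickle=True)
cv2.imwrite("pics/w4c.png",cv2.resize(a[170:310,230:400],None,fx=4,fy=4,interpolation=cv2.INTER_CUBIC))
fitwedge("pics/w4.png",i,i["tcp"],i["q"])
```

```text
4.5833 [ 0.47147288 -0.02817005  0.15345556] [ 0.25111041 -0.90482624 -0.59361141]
mask 12073 (255, 251, 122, 112)
grip in tool mm,pitch,yaw [  3.04  -0.27 -15.87  -0.03   0.11] cost 0.026 tip [ 0.4669 -0.0282  0.0798] zaxis [0.001 0.    1.   ] xaxis [ 0.998  0.056 -0.001]
```

View pics/w4c.png

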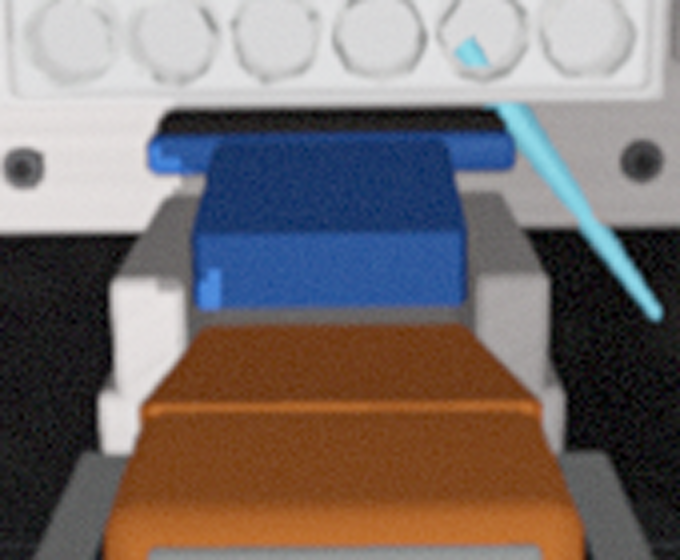

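Run:
```python
from tip import *
i=np.load("w4.npy",allow_pickle=True).item()
f=lambda l:[(230+u/4,170+v/4) for u,v in l]
print("jaw edge",onplane(i,f([(195,306),(466,304)]),.074).round(4))
print("cheeks",onplane(i,f([(183,318),(475,316)]),.074).round(4))
for z in(.078,.080): print("tip front",onplane(i,f([(202,327),(472,327)]),z).round(4))
```

```text
jaw edge [[ 0.4716 -0.0045  0.074 ]
 [ 0.4744 -0.0475  0.074 ]]
cheeks [[ 0.4695 -0.0026  0.074 ]
 [ 0.4725 -0.0491  0.074 ]]
tip front [[ 0.4694 -0.0061  0.078 ]
 [ 0.4719 -0.0483  0.078 ]]
tip front [[ 0.47   -0.0062  0.08  ]
 [ 0.4724 -0.0481  0.08  ]]
```

Emit:
{"name": "send_rows", "arguments": {
  "series": [0,-0.1,0.4,0,0,0,0.2,0,-0.1,0.8,0,0,0,0.2,0,-0.1,1.1,0,0,0,0.2,0,-0.1,1.1,0,0,0,0.2]
}}

```text
clock: 4.97
tcp_pos: [0.4715, -0.0262, 0.1422]
orientation: [0.0, 1.0, 0.03, 0.0]
wrist_force: [-0.4, 0.2, 0.5]
finger_gap: 0.0395
```

Tip about 5 mm below the mouth and free.

Emit:
{"name": "send_rows", "arguments": {
  "series": [0,0,0.4,0,0,0,0.2,0,0,0.8,0,0,0,0.2,0,0,1.1,0,0,0,0.2,0,0,1.3,0,0,0,0.2,0,0,1.3,0,0,0,0.2]
}}

```text
clock: 5.38
tcp_pos: [0.4794, -0.0254, 0.1375]
orientation: [-0.0, 0.999, 0.031, 0.01]
wrist_force: [1.3, 8.6, 41.9]
finger_gap: 0.0393
```

Emit:
{"name": "send_rows", "arguments": {
  "series": [0,0,-0.6,0,0,0,0.2,0,0,-1.4,0,0,0,0.2,0,0,-1.4,0,0,0,0.2]
}}

```text
clock: 5.63
tcp_pos: [0.4718, -0.0262, 0.1446]
orientation: [0.0, 1.0, 0.03, 0.001]
wrist_force: [1.2, 0.4, -1.0]
finger_gap: 0.0396
```

Run:
```python
from tip import *
s=get_state();print(s["clock"],s["tcp_pos"],s["orientation"],s["wrist_force"],s["finger_gap"])
i=dict(camera_info("wrist"));a=read_camera("wrist");cv2.imwrite("pics/w5.png",a);i["tcp"]=s["tcp_pos"];i["q"]=s["orientation"];np.save("w5.npy",i,allow_pickle=True)
b=read_camera("scene");cv2.imwrite("pics/s5.png",b)
im=np.zeros((560,800,3),np.uint8);im[:560,:520]=cv2.resize(a[170:310,250:380],None,fx=4,fy=4,interpolation=cv2.INTER_CUBIC)
im[:560,520:]=cv2.resize(b[210:350,290:360],None,fx=4,fy=4,interpolation=cv2.INTER_CUBIC);cv2.imwrite("pics/c5.png",im)
fitwedge("pics/w5.png",i,i["tcp"],i["q"])
```

```text
5.6333 [ 0.47184699 -0.02621121  0.14463792] [3.46143831e-04 9.99544198e-01 3.01756009e-02 8.42309692e-04] [ 1.16761555  0.40657659 -0.95177919] 0.03960327366315654
mask 11368 (255, 267, 123, 100)
grip in tool mm,pitch,yaw [  1.6   -0.43 -17.47  -5.4    0.38] cost 0.027 tip [ 0.4577 -0.0266  0.0737] zaxis [0.092 0.006 0.996] xaxis [ 0.994  0.053 -0.092]
```

View pics/c5.png

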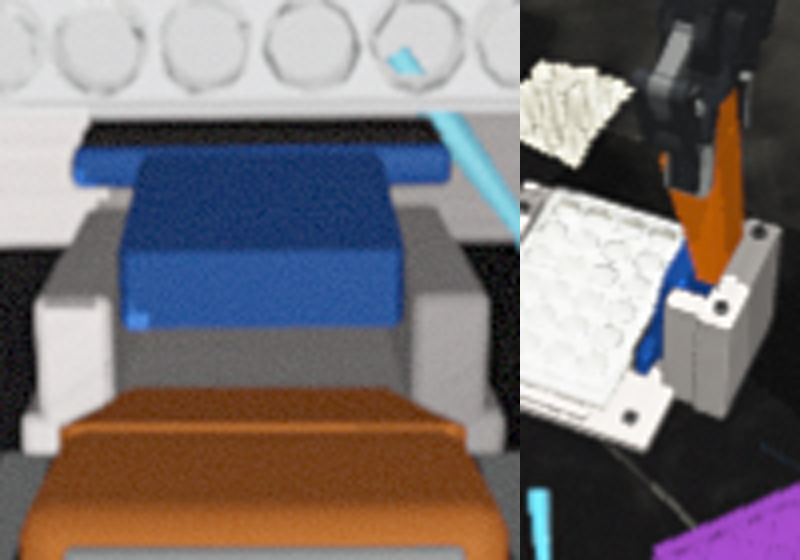

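Emit:
{"name": "send_rows", "arguments": {
  "series": [0,0,-0.8,0,0,0,0.2,0.1,0,-1.5,0,2.5,0,0.2,0.1,0,-1.5,0,5.2,0,0.2,0.1,0,-1.5,0,5.2,0,0.2,0.1,0,-1.5,0,5.2,0,0.2]
}}

```text
clock: 6.15
tcp_pos: [0.4712, -0.0261, 0.158]
orientation: [-0.001, 0.999, 0.03, 0.044]
wrist_force: [-0.6, -0.9, -0.8]
finger_gap: 0.0395
```

Run:
```python
from tip import *
s=get_state();print(s["clock"],s["tcp_pos"],s["orientation"],s["wrist_force"],s["finger_gap"])
i=dict(camera_info("wrist"));a=read_camera("wrist");cv2.imwrite("pics/w6.png",a);i["tcp"]=s["tcp_pos"];i["q"]=s["orientation"];np.save("w6.npy",i,allow_pickle=True)
b=read_camera("scene");cv2.imwrite("pics/s6.png",b)
im=np.zeros((600,800,3),np.uint8);im[:390,:390]=cv2.resize(a[180:310,250:380],None,fx=3,fy=3,interpolation=cv2.INTER_CUBIC)
im[:600,395:795]=cv2.resize(b[225:315,310:370],(400,600),interpolation=cv2.INTER_CUBIC);cv2.imwrite("pics/c6.png",im)
fitwedge("pics/w6.png",i,i["tcp"],i["q"])
```

```text
6.15 [ 0.47122737 -0.02608109  0.15797137] [-0.00141233  0.99857359  0.02973183  0.04432607] [-0.56620126 -0.87621054 -0.77895584] 0.039456957379193
mask 11367 (254, 267, 124, 100)
grip in tool mm,pitch,yaw [  1.99  -0.37 -18.11  -5.57   0.07] cost 0.026 tip [ 0.4633 -0.0262  0.0868] zaxis [0.009 0.    1.   ] xaxis [ 0.998  0.058 -0.009]
```

View pics/c6.png

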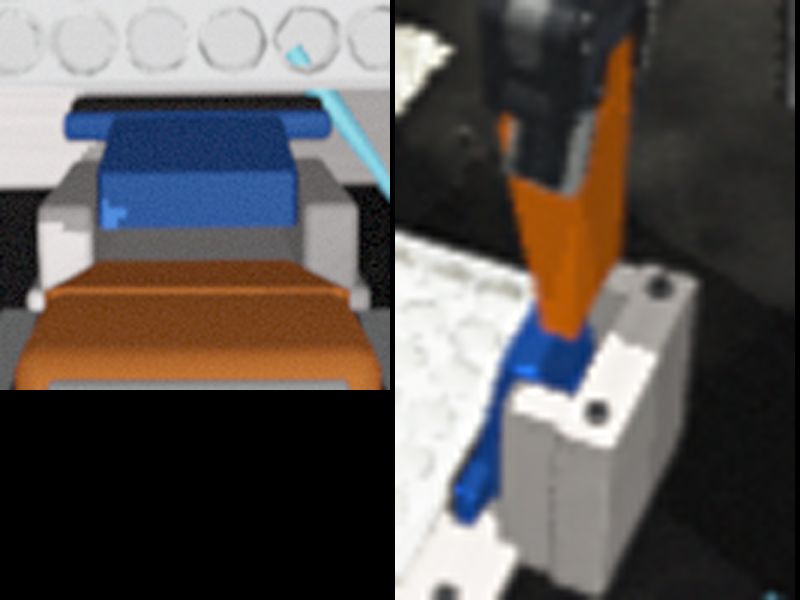

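Run:
```python
from fit import *
i=camera_info("scene")
f=lambda l:[(310+(u-395)/6.667,225+v/6.667) for u,v in l]
for z in (.085,.0868,.09,.092):print(z,"tip back+y, front+y",onplane(i,f([(578,339),(539,331)]),z).round(4).tolist())
print("slot corner wall,+y; wall inner far",onplane(i,f([(583,391),(640,270)]),.074).round(4).tolist())
print("outer wall corners",onplane(i,f([(612,447),(697,277)]),.074).round(4).tolist())
print("cheek end",onplane(i,f([(510,385)]),.074).round(4).tolist())
w=np.load("w6.npy",allow_pickle=True).item()
g=lambda l:[(250+u/3,180+v/3) for u,v in l]
print("wrist jaw edge",onplane(w,g([(101,227),(297,225)]),.074).round(4).tolist())
for z in(.0868,.091):print(z,"wrist tipfront",onplane(w,g([(97,263),(296,263)]),z).round(4).tolist())
# predicted scene pixels (crop) of slot corners with slot at centre c, yaw 3.6
r=R.from_euler("z",3.6,degrees=True)
for c in ([.4657,-.0269,.074],[.4634,-.0275,.074]):
  q=proj(i,r.apply([[-.007,.023,0],[.007,.023,0],[.007,-.023,0],[-.007,-.023,0]])+c);print(c,((q-[310,225])*6.667+[395,0]).round(0).tolist())
```

```text
0.085 tip back+y, front+y [[0.4596, -0.0162, 0.085], [0.4714, -0.0137, 0.085]]
0.0868 tip back+y, front+y [[0.4589, -0.0147, 0.0868], [0.4707, -0.0122, 0.0868]]
0.09 tip back+y, front+y [[0.4578, -0.012, 0.09], [0.4696, -0.0095, 0.09]]
0.092 tip back+y, front+y [[0.4571, -0.0103, 0.092], [0.4688, -0.0079, 0.092]]
slot corner wall,+y; wall inner far [[0.4531, -0.007, 0.074], [0.4584, -0.0609, 0.074]]
outer wall corners [[0.4362, 0.009, 0.074], [0.4413, -0.0663, 0.074]]
cheek end [[0.4737, 0.0009, 0.074]]
wrist jaw edge [[0.4714, -0.005, 0.074], [0.4744, -0.0475, 0.074]]
0.0868 wrist tipfront [[0.4667, -0.0054, 0.0868], [0.4691, -0.0465, 0.0868]]
0.091 wrist tipfront [[0.4678, -0.0058, 0.091], [0.4702, -0.0461, 0.091]]
[0.4657, -0.0269, 0.074] [[567.0, 392.0], [524.0, 378.0], [579.0, 277.0], [621.0, 290.0]]
[0.4634, -0.0275, 0.074] [[575.0, 393.0], [531.0, 379.0], [587.0, 278.0], [629.0, 291.0]]
```

Emit:
{"name": "send_rows", "arguments": {
  "series": [-0.08,0,0.8,0,0,0,0.2,-0.14,0,1.5,0,0,0,0.2,-0.16,0,1.8,0,0,0,0.2,-0.18,0,1.95,0,0,0,0.2,-0.18,0,1.95,0,0,0,0.2]
}}

```text
clock: 6.67
tcp_pos: [0.4718, -0.026, 0.1377]
orientation: [-0.002, 0.999, 0.03, 0.044]
wrist_force: [0.4, -0.1, -1.2]
finger_gap: 0.0393
```

Emit:
{"name": "send_rows", "arguments": {
  "series": [-0.03,0,0.3,0,0,0,0.2,-0.05,0,0.5,0,0,0,0.2,-0.05,0,0.5,0,0,0,0.2]
}}

```text
clock: 6.92
tcp_pos: [0.472, -0.026, 0.1333]
orientation: [-0.001, 0.999, 0.03, 0.045]
wrist_force: [-0.1, -0.3, -0.6]
finger_gap: 0.0395
```

In the slot (below the previous block height) and free; continue.

Emit:
{"name": "send_rows", "arguments": {
  "series": [-0.03,0,0.3,0,0,0,0.2,-0.05,0,0.6,0,0,0,0.2,-0.07,0,0.8,0,0,0,0.2,-0.07,0,0.8,0,0,0,0.2]
}}

```text
clock: 7.25
tcp_pos: [0.471, -0.0259, 0.1247]
orientation: [-0.001, 0.999, 0.03, 0.044]
wrist_force: [-3.3, -0.8, -1.9]
finger_gap: 0.0396
```

Emit:
{"name": "send_rows", "arguments": {
  "series": [-0.12,0,0.1,0,0,0,0.2,-0.15,0,0.4,0,0,0,0.2,-0.18,0,0.7,0,0,0,0.2,-0.18,0,0.7,0,0,0,0.2]
}}

```text
clock: 7.58
tcp_pos: [0.4706, -0.0261, 0.1178]
orientation: [-0.001, 0.999, 0.03, 0.045]
wrist_force: [-3.1, -1.8, -1.3]
finger_gap: 0.0392
```

Emit:
{"name": "send_rows", "arguments": {
  "series": [0,0,0,0,0,0,0.6,0,0,0,0,0,0,1,0,0,0,0,0,0,1,0,0,0,0,0,0,1,0,0,0,0,0,0,1]
}}

```text
clock: 8.0
tcp_pos: [0.4718, -0.0263, 0.1189]
orientation: [-0.001, 0.998, 0.03, 0.046]
wrist_force: [-0.5, -0.3, 0.2]
finger_gap: 0.0855
```

Emit:
{"name": "send_rows", "arguments": {
  "series": [0.2,0,-2,0,0,0,1,0.4,0,-5,0,-2,0,1,0.7,0,-8,0,-5.1,0,1,0.7,0,-10,0,-5.1,0,0.5,0.7,0,-10,0,-5.1,0,0,0.7,0,-10,0,-5.1,0,0]
}}

```text
clock: 8.5
tcp_pos: [0.4703, -0.0265, 0.2198]
orientation: [0.0, 1.0, 0.03, 0.002]
wrist_force: [-0.2, 0.2, -0.1]
finger_gap: 0.0517
```

Run:
```python
from tip import *
s=get_state();print(s["clock"],s["tcp_pos"],s["orientation"],s["wrist_force"],s["finger_gap"])
i=dict(camera_info("wrist"));a=read_camera("wrist");cv2.imwrite("pics/w7.png",a);i["tcp"]=s["tcp_pos"];i["q"]=s["orientation"];np.save("w7.npy",i,allow_pickle=True)
b=read_camera("scene");cv2.imwrite("pics/s7.png",b)
im=np.zeros((480,800,3),np.uint8);im[:480,:480]=cv2.resize(a[160:400,200:440],None,fx=2,fy=2,interpolation=cv2.INTER_CUBIC)
im[:480,480:]=cv2.resize(b[215:335,300:380],(320,480),interpolation=cv2.INTER_CUBIC);cv2.imwrite("pics/c7.png",im)
```

```text
8.5 [ 0.4702752  -0.02649466  0.21983645] [3.73223526e-04 9.99543398e-01 3.01112650e-02 2.48347307e-03] [-0.16576828  0.20890624 -0.05360694] 0.051743472495375226
```

View pics/c7.png

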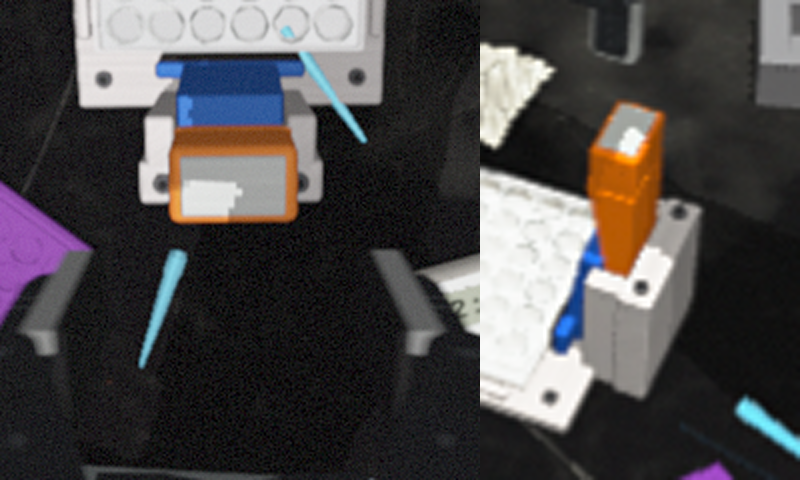

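The wedge stands upright in the slot on its own: cap at crop (180-290,155-215), clear of the fingers. Now I close the fingers and come down onto the cap.

Emit:
{"name": "send_rows", "arguments": {
  "series": [0.1,0,0,0,0,0,0,0.1,0,1,0,0,0,0,0.1,0,2.5,0,0,0,0,0.1,0,4,0,0,0,0,0.1,0,5,0,0,0,0,0.1,0,5.2,0,0,0,0,0.1,0,5.2,0,0,0,0]
}}

```text
clock: 9.18
tcp_pos: [0.4691, -0.026, 0.1654]
orientation: [-0.0, 1.0, 0.03, -0.0]
wrist_force: [0.3, -0.0, -0.3]
finger_gap: -0.0
```

Emit:
{"name": "send_rows", "arguments": {
  "series": [0,0,0.3,0,0,0,0,0,0,0.6,0,0,0,0,0,0,0.8,0,0,0,0,0,0,1,0,0,0,0,0,0,1,0,0,0,0]
}}

```text
clock: 9.6
tcp_pos: [0.4701, -0.0263, 0.1566]
orientation: [0.0, 1.0, 0.03, 0.001]
wrist_force: [-0.1, 1.3, -0.7]
finger_gap: 0.0001
```

Emit:
{"name": "send_rows", "arguments": {
  "series": [0,0,0.2,0,0,0,0,0,0,0.4,0,0,0,0,0,0,0.4,0,0,0,0,0,0,0.4,0,0,0,0]
}}

```text
clock: 9.93
tcp_pos: [0.47, -0.0262, 0.1526]
orientation: [-0.0, 1.0, 0.03, 0.001]
wrist_force: [-0.1, -0.2, 0.6]
finger_gap: -0.0002
```

Emit:
{"name": "send_rows", "arguments": {
  "series": [0,0,0.15,0,0,0,0,0,0,0.3,0,0,0,0,0,0,0.3,0,0,0,0]
}}

```text
clock: 10.18
tcp_pos: [0.4704, -0.0263, 0.1499]
orientation: [0.0, 1.0, 0.03, 0.001]
wrist_force: [0.0, 0.0, 1.8]
finger_gap: -0.0002
```

Emit:
{"name": "send_rows", "arguments": {
  "series": [0,0,0.15,0,0,0,0,0,0,0.3,0,0,0,0,0,0,0.3,0,0,0,0]
}}

```text
clock: 10.43
tcp_pos: [0.4704, -0.0263, 0.1467]
orientation: [0.0, 1.0, 0.03, 0.001]
wrist_force: [0.4, -1.3, 2.7]
finger_gap: 0.0001
```

Emit:
{"name": "send_rows", "arguments": {
  "series": [0,0,0.15,0,0,0,0,0,0,0.3,0,0,0,0,0,0,0.3,0,0,0,0]
}}

```text
clock: 10.68
tcp_pos: [0.4703, -0.0263, 0.1435]
orientation: [0.0, 1.0, 0.03, 0.001]
wrist_force: [1.1, 0.1, 2.7]
finger_gap: -0.0
```

Emit:
{"name": "send_rows", "arguments": {
  "series": [0,0,0.15,0,0,0,0,0,0,0.3,0,0,0,0,0,0,0.3,0,0,0,0]
}}

```text
clock: 10.93
tcp_pos: [0.4703, -0.0263, 0.1405]
orientation: [0.0, 1.0, 0.03, 0.001]
wrist_force: [1.1, -0.3, 1.6]
finger_gap: -0.0002
```

Emit:
{"name": "send_rows", "arguments": {
  "series": [0,0,0.15,0,0,0,0,0,0,0.25,0,0,0,0,0,0,0.25,0,0,0,0]
}}

```text
clock: 11.18
tcp_pos: [0.4704, -0.0262, 0.1381]
orientation: [-0.0, 1.0, 0.03, 0.001]
wrist_force: [1.2, 0.2, 2.4]
finger_gap: -0.0002
```

Emit:
{"name": "send_rows", "arguments": {
  "series": [0,0,0.15,0,0,0,0,0,0,0.25,0,0,0,0,0,0,0.25,0,0,0,0]
}}

```text
clock: 11.43
tcp_pos: [0.4703, -0.0262, 0.1356]
orientation: [0.0, 1.0, 0.03, 0.001]
wrist_force: [0.9, -0.5, 3.1]
finger_gap: 0.0001
```

Emit:
{"name": "send_rows", "arguments": {
  "series": [0,0,0.15,0,0,0,0,0,0,0.25,0,0,0,0,0,0,0.25,0,0,0,0]
}}

```text
clock: 11.68
tcp_pos: [0.4704, -0.0263, 0.1331]
orientation: [0.0, 1.0, 0.03, 0.001]
wrist_force: [1.2, -0.0, 2.8]
finger_gap: -0.0002
```

Emit:
{"name": "send_rows", "arguments": {
  "series": [0,0,0.15,0,0,0,0,0,0,0.25,0,0,0,0,0,0,0.25,0,0,0,0]
}}

```text
clock: 11.93
tcp_pos: [0.4704, -0.0264, 0.1312]
orientation: [0.0, 1.0, 0.03, 0.001]
wrist_force: [-0.5, 0.3, 8.3]
finger_gap: 0.0002
```

Emit:
{"name": "send_rows", "arguments": {
  "series": [0,0,0.15,0,0,0,0,0,0,0.2,0,0,0,0,0,0,0.2,0,0,0,0]
}}

```text
clock: 12.18
tcp_pos: [0.4704, -0.0264, 0.1301]
orientation: [0.0, 1.0, 0.03, 0.002]
wrist_force: [-2.3, 0.2, 14.5]
finger_gap: -0.0
```

Emit:
{"name": "send_rows", "arguments": {
  "series": [0,0,0.05,0,0,0,0,0,0,0.05,0,0,0,0,0,0,0.05,0,0,0,0]
}}

```text
clock: 12.43
tcp_pos: [0.4704, -0.0265, 0.1298]
orientation: [0.0, 1.0, 0.03, 0.002]
wrist_force: [-2.3, 0.2, 15.9]
finger_gap: 0.0001
```

Emit:
{"name": "send_rows", "arguments": {
  "series": [0,0,0.03,0,0,0,0,0,0,0.03,0,0,0,0,0,0,0.03,0,0,0,0,0,0,0.03,0,0,0,0]
}}

```text
clock: 12.77
tcp_pos: [0.4705, -0.0265, 0.1297]
orientation: [0.001, 1.0, 0.03, 0.002]
wrist_force: [-3.9, 0.1, 17.9]
finger_gap: 0.0001
```

Emit:
{"name": "send_rows", "arguments": {
  "series": [0,0,-1,0,0,0,0,0,0,-4,0,0,0,0,0,0,-8,0,0,0,0,0,0,-10,0,0,0,0,0,0,-10,0,0,0,0]
}}

```text
clock: 13.18
tcp_pos: [0.4718, -0.0267, 0.2322]
orientation: [0.001, 1.0, 0.03, 0.004]
wrist_force: [0.9, 0.2, 0.0]
finger_gap: -0.0003
```

Run:
```python
from tip import *
s=get_state();print(s["clock"],s["tcp_pos"],s["wrist_force"])
a=read_camera("wrist");b=read_camera("scene");t=read_camera("top")
im=np.zeros((480,800,3),np.uint8);im[:480,:480]=cv2.resize(a[120:360,200:440],None,fx=2,fy=2,interpolation=cv2.INTER_CUBIC)
im[:480,480:]=cv2.resize(b[225:345,300:380],(320,480),interpolation=cv2.INTER_CUBIC);cv2.imwrite("pics/c8.png",im)
```

```text
13.1833 [ 0.47182695 -0.02666775  0.23215803] [0.89183292 0.1839487  0.03795839]
```

View pics/c8.png

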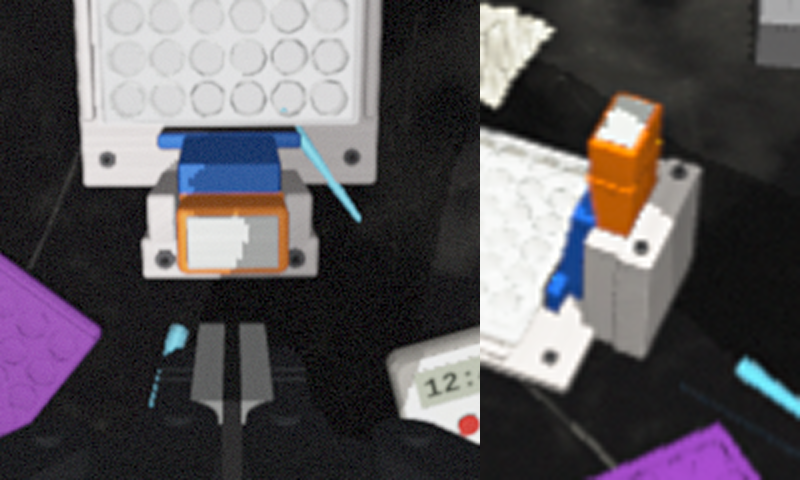

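The wedge now stands deep and upright, and the blue jaw is against the plate. A light re-touch will confirm that it stayed.

Emit:
{"name": "send_rows", "arguments": {
  "series": [0,0,3.5,0,0,0,0,0,0,7,0,0,0,0,0,0,9,0,0,0,0,0,0,9.7,0,0,0,0,0,0,9.85,0,0,0,0,0,0,9.85,0,0,0,0]
}}

```text
clock: 13.83
tcp_pos: [0.4679, -0.0258, 0.1276]
orientation: [-0.001, 1.0, 0.03, -0.002]
wrist_force: [0.2, -0.5, -0.6]
finger_gap: 0.0001
```

Emit:
{"name": "send_rows", "arguments": {
  "series": [0,0,0.15,0,0,0,0,0,0,0.15,0,0,0,0,0,0,0.15,0,0,0,0]
}}

```text
clock: 14.08
tcp_pos: [0.4699, -0.0262, 0.1275]
orientation: [-0.0, 1.0, 0.03, 0.0]
wrist_force: [-0.5, -0.5, 0.7]
finger_gap: 0.0001
```

Emit:
{"name": "send_rows", "arguments": {
  "series": [0,0,0.1,0,0,0,0,0,0,0.1,0,0,0,0,0,0,0.1,0,0,0,0,0,0,0.1,0,0,0,0]
}}

```text
clock: 14.42
tcp_pos: [0.4702, -0.0263, 0.1271]
orientation: [0.0, 1.0, 0.03, 0.001]
wrist_force: [-0.9, 0.6, 4.7]
finger_gap: -0.0004
```

Emit:
{"name": "send_rows", "arguments": {
  "series": [0,0,0.15,0,0,0,0,0,0,0.15,0,0,0,0,0,0,0.15,0,0,0,0,0,0,0.15,0,0,0,0]
}}

```text
clock: 14.75
tcp_pos: [0.4703, -0.0263, 0.127]
orientation: [0.0, 1.0, 0.03, 0.001]
wrist_force: [-5.3, 1.3, 15.6]
finger_gap: -0.0002
```

Emit:
{"name": "send_rows", "arguments": {
  "series": [0,0,-1,0,0,0,0,0,0,-4,0,0,0,0,0,0,-8,0,0,0,0,0,0,-11,0,0,0,0,0,0,-11,0,0,0,0,0,0,-11,0,0,0,0]
}}

```text
clock: 15.25
tcp_pos: [0.4716, -0.0266, 0.2375]
orientation: [0.001, 1.0, 0.03, 0.003]
wrist_force: [0.1, -0.1, -0.4]
finger_gap: 0.0001
```

Run:
```python
from tip import *
s=get_state();print(s["clock"],s["tcp_pos"],s["wrist_force"])
a=read_camera("wrist");b=read_camera("scene")
im=np.zeros((480,800,3),np.uint8);im[:480,:480]=cv2.resize(a[40:280,200:440],None,fx=2,fy=2,interpolation=cv2.INTER_CUBIC)
im[:480,480:]=cv2.resize(b[225:345,285:365],(320,480),interpolation=cv2.INTER_CUBIC);cv2.imwrite("pics/c9.png",im)
```

```text
15.25 [ 0.47157736 -0.02660994  0.2374876 ] [ 0.07634632 -0.11776746 -0.36539388]
```

View pics/c9.png

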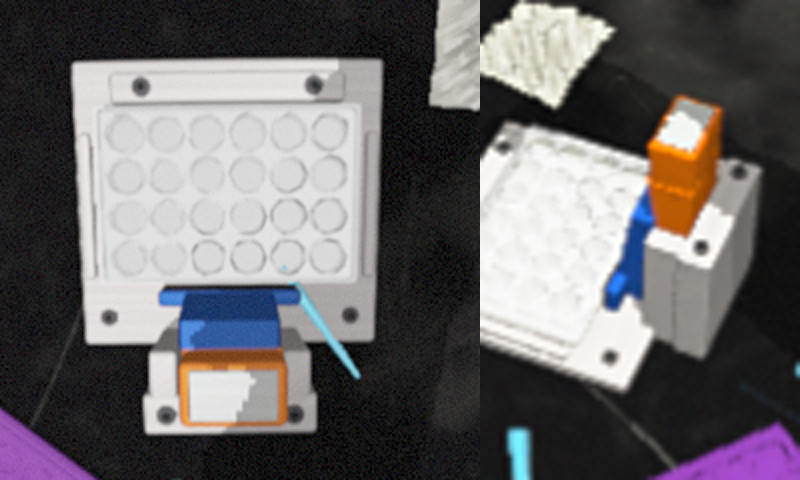

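The plate sits between the jaw pad and the fence (crop (98-360, 105-280)), the wedge stands upright in the slot with its cap at (235,395), and the gripper is clear.

```bash
python3 -c "
from workcell import *
print(hand_in())"
```

```text
the job is handed in; nothing more can be done
None
```

I set the wedge in the slot with its sloped face towards the blue jaw, let go, and pushed it home with the closed fingertips. The job was handed in at about 15 s of the 48 s allowed. One doubt remains: a light re-touch may have briefly gone over the 25 N limit.

- **Final state:** the last pictures show the wedge upright and deep in the slot, the jaw pad against the plate, the plate against the fence, and the gripper clear. The wedge ended about 51 mm deep.
- **Push force:** resistance was 2–3 N while the jaw slid, then climbed to about 18 N, where I stopped. A last press to 15.6 N moved the wedge only about 0.1 mm.
- **First insertion failed:** the tip caught on the rim of the slot with a wrist reading of 42 N, and the wedge tilted about 5° in the grip. I backed off, corrected the tilt and position, and the second try went in freely.
- **Re-touch was too hard:** I came down faster than I should have to check that the wedge had stayed, and the cap then sat about 2.5 mm lower than after the first push. That tap drove it deeper, and its peak force was not recorded. From the clamp's stated stiffness it could have reached 25–30 N. The plate showed no damage in the last picture.

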